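# Free-run check of a record-washing turntable

## Robot

A 6-joint arm with a two-finger parallel gripper is mounted at the origin on the work surface. World frame = base frame: x ahead of the robot, y to its left, z up, the work surface at z = 0. Lengths are in mm, angles in rad, forces in N, time in s.
With the tool pointing down it reaches from about 350 to 850 mm from the base axis. Payload 8.1 kg.
Tool frame: the origin (TCP) lies between the finger pads, 19 mm behind the fingertips; this is the grasp point; z points along the fingers, y is the line along which they close (so a half turn about z gives the same grasp; the last joint's range is limited). The gripper opens to 93 mm and grips with 3 to 60 N. Pads are 15 mm wide; open, the fingers measure 128 mm over their backs; the gripper's body (75 mm by 188 mm) begins 65 mm behind the grasp point.
Start: joints at [-0.085, 0.13, 1.488, -0, 1.523, -0.085], TCP at [600.004, 0.022, 237.435] pointing down, gripper open.
Joint ranges: [-2.96, 2.96], [-0.89, 2.26], [0.02, 2.5], [-1.34, 4.48], [0, 2.73], [-2.66, 2.66]. Speed limits (rad/s): [2.39, 2.39, 2.79, 3.14, 3.14, 3.14].

## Interface

Orientations are given as a unit quaternion [x, y, z, w].
In Python, from rig import ctrl gives the robot as it stands. The module is installed in compiled form; this text tells all that it offers.
- The arm moves only by the shell command python3 -m pendant 'ROWS'. ROWS is a JSON object of lists of equal length, an entry for each row: "angular": the turn, a rotation vector about the tool's x, y, z in degrees, a list of three; "travel": the shift along the tool's x, y, z in mm, a list of three; "gripper": the closure, from 0 (fully open) to 1 (shut). In form: {"angular": [[ax, ay, az], ...], "travel": [[x, y, z], ...], "gripper": [gripper, ...]}. A call has 1 to 5 rows; each row is the pose to reach, as a shift and turn from the pose commanded when the call began, along the tool's axes at that moment; what a row does not reach only later rows make up. A row lasts 1/8 s, in which the tool goes at most 62.5 mm and 10.7 degrees, less where a joint would pass 70% of its speed; a pose out of reach is approached as far as the arm can. A call with a gripper value outside its range is refused whole. The fingers move at their own pace and stop on an object; the grip force is fixed at half the most. Time passes only in rows, so rows that repeat a pose let the fingers close. It gives the time, the measured TCP pose, the force, the opening and the grip force at its end, in the units of the state.
- ctrl.state(): the state, without advancing time (a new reading comes with each control period).
- ctrl.camera(name): name is "scene" or "side" or "wrist"; returns a dict with "color" (400x640x3 uint8, red, green, blue), "intrinsics" (3x3 intrinsics, pixels), "position" and "rotation" of the camera in the world; the wrist camera has in their place "hand_eye" (4x4, takes a point from camera to tool coordinates, whose origin is the TCP and whose axes are the flange's). Camera axes: x right, y down, z forward; pixel columns grow to the right and rows downward; lengths in mm; the calibration is good to about 2 mm. A picture is of the moment at which its call begins: read the wrist's pose just before it. There is no depth.
- ctrl.sign_off(): hands the job in; it is judged then, once.
The state is a dict: "t": time; "joint_pos": joint angles; "joint_velocities": joint speeds; "tau": joint torques, N m; "ee_pos": TCP position; "orientation": TCP orientation; "wrist_force": force on the tool from outside, world axes, zero at the start; "torque": the same for the moment, N m; "opening": finger opening in mm; "grip_force": force on a finger pad.
Only numpy, scipy, OpenCV 4.12 (cv2) and the standard library are available. Lean on these libraries where they do the work, as an engineer would, in place of code of your own. Each camera call takes 0.05 s, during which the arm holds its last target. There are 200 camera calls.

## Task

The bearing of the hand-turned record-washing turntable has just been oiled: take the wooden knob on the platter, start the platter turning clockwise (seen from above) at about fifteen turns a minute, let go, and while it runs free for at least five seconds keep the open fingers with the knob, low over it or around it, within 25 mm of being centred on it and without touching anything that turns. Then catch the knob while it is still turning, bring the platter to a halt, lead the knob to the steel lug on the plinth, and finish while still gripping the knob there at rest, so that I can put in the transit screw. Never spin the platter above twenty-five turns a minute, do not touch the record, and leave everything else on the shelf alone.

Things in the scene. Friction and masses are not known exactly. Their poses are not given: they have to be found in the camera images.
- platter (a joint): Platter angle (rad, unlimited turns) about the vertical spindle: grows clockwise seen from above; 0 when the knob is parked at the steel lug. Inertia 0.020 kg m2 nominal (0.6 to 1.8 times that, hidden), viscous drag 0.0022 N m s/rad plus 0.0005 N m dry friction: it coasts with a time constant of 5 to 17 s, with no spring, motor or stop. 1 rad/s is 9.5 turns a minute.
- spindle (a point): Point on the platter's vertical turning axis, 102 mm above the shelf (the height of knob_grip); it does not turn. The platter is an aluminium disc 290 mm across and 18 mm thick, the upper face of its rim 68 mm above the shelf, with a cork mat in the middle.
- knob_grip (a point): Point on the axis of the wooden knob at the height to grip it: 34 mm above the platter's upper face, 14 mm below the knob's top, 120 mm from the turning axis. It moves with the platter.
- knob: The knob: an upright plain wooden cylinder 32 mm across and 48 mm tall near the platter's rim, running freely on its own upright pin like a crank grip (so it can be held without turning the wrist); origin at the centre of its foot, 68 mm above the shelf; its top is 116 mm above the shelf.
- park (a point): Parking point: where knob_grip is when the knob is parked next to the steel lug, 120 mm from the turning axis and 102 mm above the shelf. The lug is a steel block 16 x 22 mm standing on the plinth just outside the platter's rim, 159 mm from the axis, its top 71 mm above the shelf.
- plinth: The turntable's fixed plywood plinth, 340 x 360 mm (x, y), its top 45 mm above the shelf, on four rubber feet; origin under its centre, which is straight below the spindle; the lug is on its -x side.
- record: A 7-inch record, 175 mm across, lying on the platter's mat and held by a plastic spindle cap 40 mm across; the record's upper face is 72 mm above the shelf and the cap's top 87 mm; origin at its centre. It turns with the platter.
- mug: White ceramic mug, 80 mm across, 92 mm tall, standing; origin at the centre of its underside. To be left alone.
- weight: Chrome record weight, waisted, 76 mm across, 60 mm tall; origin at the centre of its underside. To be left alone.
- brush: Dusting brush 160 mm long, lying on the shelf. To be left alone.
- bottle: Amber glass bottle, 56 mm across, 120 mm tall, standing; origin at the centre of its underside. To be left alone.
- adaptor: White plastic ring, 38 mm across and 6 mm thick, lying on the shelf (a single's centre adaptor). To be left alone.

How it is judged:
By the outcome, as a careful person would: the job done as asked, in the order asked, and still so for the second after the job is handed in, while the arm keeps its last pose, push and grip.
It also fails if it takes over 56 s, if anything falls off the work surface, if the arm or the gripper's body presses on something with over 40 N, if the wrist force passes 120 N, or if a joint passes its speed limit or range.

## Working session

There is one attempt and no reset: what is moved stays moved. The work goes in short steps, Python scripts to look and compute and a shell command to move; the robot and the scene stay as the last step left them, time stands still between calls to the robot, and variables do not carry over. Pictures are saved under pics/ and viewed, at most 10 in all, crops included, and the job is handed in when it is done.

```bash
mkdir -p pics; cat > h.py <<'E'
import numpy as np, cv2
from rig import ctrl
from scipy.spatial.transform import Rotation as R
def shot(n,f=None):
    s=ctrl.state(); c=ctrl.camera(n)
    if n=="wrist":
        T=np.eye(4);T[:3,:3]=R.from_quat(s["orientation"]).as_matrix();T[:3,3]=s["ee_pos"]
        M=T@np.array(c["hand_eye"]);c["position"]=M[:3,3];c["rotation"]=M[:3,:3]
    c["t"]=s["t"]
    if f: cv2.imwrite("pics/"+f,c["color"][:,:,::-1])
    return c
def plane(c,uv,z):
    uv=np.atleast_2d(uv).astype(float);d=np.c_[uv,np.ones(len(uv))]@np.linalg.inv(c["intrinsics"]).T@np.array(c["rotation"]).T
    p=np.array(c["position"]);return p+d*((z-p[2])/d[:,2])[:,None]
def proj(c,P):
    q=(np.atleast_2d(P)-c["position"])@np.array(c["rotation"]);q=q@np.array(c["intrinsics"]).T;return q[:,:2]/q[:,2:]
E
python3 - <<'E'
from h import *
s=ctrl.state();print({k:np.round(v,3).tolist() for k,v in s.items()})
for n in["scene","side","wrist"]:
    c=shot(n,n+"0.png");print(n,np.round(c["position"]),np.round(c["rotation"],2).tolist())
E
```

```text
{'t': 0.0, 'joint_pos': [-0.085, 0.131, 1.489, 0.0, 1.523, -0.085], 'joint_velocities': [-0.001, 0.002, -0.002, 0.0, 0.001, 0.001], 'tau': [-0.002, -55.985, -49.176, 0.077, 0.036, -0.0], 'ee_pos': [599.459, 0.084, 236.383], 'orientation': [0.707, 0.707, -0.001, -0.001], 'wrist_force': [0.05, 0.651, 0.286], 'torque': [0.005, 0.033, 0.008], 'grip_force': 0.0, 'opening': 92.56}
scene [1241.  752.  760.] [0.34, 0.81, -0.45, -0.17]
side [ 229. -637.  786.] [0.9, -0.2, 0.09, -0.37]
wrist [600.  72. 383.] [[1.0, 0.0, -0.0], [0.0, -0.97, -0.26], [-0.0, 0.26, -0.97]]
```

View pics/scene0.png

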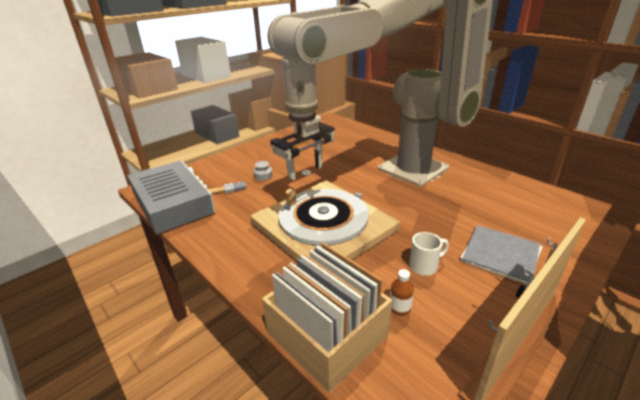

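View pics/side0.png

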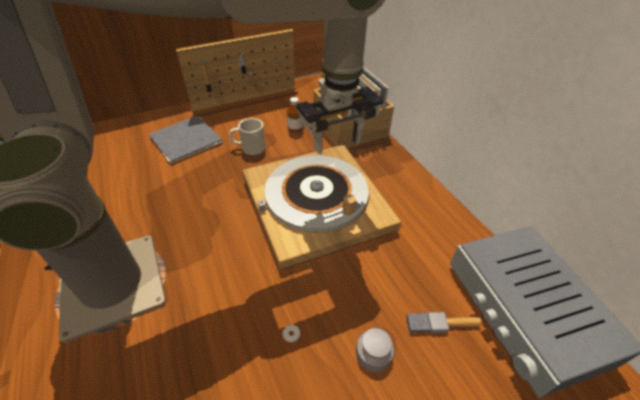

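View pics/wrist0.png

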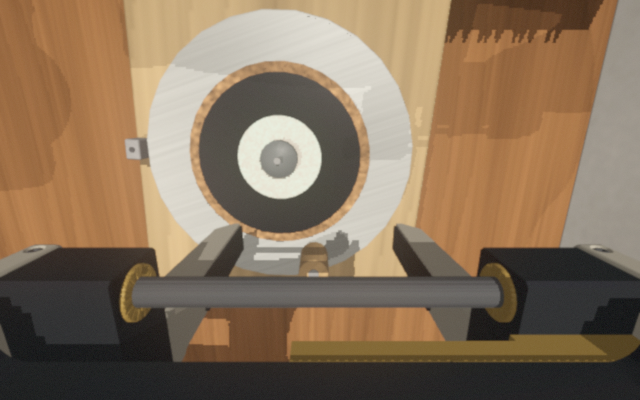

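The pictures show the platter in all three views. In the wrist view the cap is at about (280,157), the lug at (133,149) and the brown knob at (315,252). The knob is at about (350,205) in the side view and (290,195) in the scene view. Next I measure the record outline and enlarge the knob.

```bash
python3 - <<'E'
from h import *
import pickle
C={}
roi={"scene":(270,180,375,245),"side":(255,150,375,240),"wrist":(140,5,420,245)}
for n in roi:
    c=shot(n);C[n]=c;x0,y0,x1,y1=roi[n]
    g=c["color"].astype(int)[y0:y1,x0:x1]
    m=(g.max(2)<75).astype(np.uint8)
    cs,_=cv2.findContours(m,cv2.RETR_EXTERNAL,cv2.CHAIN_APPROX_NONE);k=max(cs,key=cv2.contourArea)
    e=cv2.fitEllipse(cv2.convexHull(k)) ; uv=np.array(e[0])+[x0,y0]
    # project hull to plane & fit circle
    P=plane(c,cv2.convexHull(k)[:,0]+[x0,y0],72)[:,:2]
    ctr,r=cv2.minEnclosingCircle(P.astype(np.float32))
    print(n,uv,e[1],plane(c,uv,72)[0].round(1),np.round(ctr,1),round(r,1))
    C[n]["uv"]=uv
pickle.dump(C,open("C.pkl","wb"))
A=[]
def tri(cs):
    M=np.zeros((3,3));b=np.zeros(3)
    for c,uv in cs:
        p=np.array(c["position"]);d=plane(c,uv,0)[0]-p;d/=np.linalg.norm(d);Q=np.eye(3)-np.outer(d,d);M+=Q;b+=Q@p
    return np.linalg.solve(M,b)
print("tri",tri([(C[n],C[n]["uv"]) for n in C]))
def crop(n,x,y,w,h,s): return cv2.resize(C[n]["color"][y:y+h,x:x+w,::-1],None,fx=s,fy=s,interpolation=cv2.INTER_NEAREST)
a=np.hstack([crop("scene",265,175,60,40,6),crop("side",315,180,60,40,6)])
b=np.hstack([crop("wrist",255,215,120,80,3),crop("wrist",100,110,120,80,3)])
cv2.imwrite("pics/k.png",np.vstack([a,b]))
E
```

```text
Traceback (most recent call last):
  File "h.py", line 13, in plane
    uv=np.atleast_2d(uv).astype(float);d=np.c_[uv,np.ones(len(uv))]@np.linalg.inv(c["intrinsics"]).T@np.array(c["rotation"]).T
                                         ~~~~~~~~~~~~~~~~~~~~~~~~~~~~~~~~~~~~~~~~~~~~~~~~~~~~~~~~~~~^~~~~~~~~~~~~~~~~~~~~~~~~~
ValueError: matmul: Input operand 1 has a mismatch in its core dimension 0, with gufunc signature (n?,k),(k,m?)->(n?,m?) (size 4 is different from 3)
```

```bash
sed -i 's/^    c\["t"\]=.*/    else: c["rotation"]=R.from_quat(c["rotation"]).as_matrix()\n    c["t"]=s["t"]/' h.py
cat >> h.py <<'E'
def tri(cs):
    M=np.zeros((3,3));b=np.zeros(3)
    for c,uv in cs:
        p=np.array(c["position"]);d=plane(c,uv,0)[0]-p;d/=np.linalg.norm(d);Q=np.eye(3)-np.outer(d,d);M+=Q;b+=Q@p
    return np.linalg.solve(M,b)
E
python3 - <<'E'
from h import *
import pickle
C={}
roi={"scene":(270,180,375,245),"side":(255,150,375,240),"wrist":(140,5,420,245)}
for n in roi:
    c=shot(n);C[n]=c;x0,y0,x1,y1=roi[n]
    g=c["color"].astype(int)[y0:y1,x0:x1]
    m=(g.max(2)<75).astype(np.uint8)
    cs,_=cv2.findContours(m,cv2.RETR_EXTERNAL,cv2.CHAIN_APPROX_NONE);k=max(cs,key=cv2.contourArea)
    e=cv2.fitEllipse(cv2.convexHull(k)) ; uv=np.array(e[0])+[x0,y0]
    P=plane(c,cv2.convexHull(k)[:,0]+[x0,y0],72)[:,:2]
    ctr,r=cv2.minEnclosingCircle(P.astype(np.float32))
    print(n,uv,e[1],plane(c,uv,72)[0].round(1),np.round(ctr,1),round(r,1), c["position"])
    C[n]["uv"]=uv
pickle.dump(C,open("C.pkl","wb"))
print("tri",tri([(C[n],C[n]["uv"]) for n in C]))
def crop(n,x,y,w,h,s): return cv2.resize(C[n]["color"][y:y+h,x:x+w,::-1],None,fx=s,fy=s,interpolation=cv2.INTER_NEAREST)
a=np.hstack([crop("scene",265,175,60,40,6),crop("side",315,180,60,40,6)])
b=np.hstack([crop("wrist",255,215,120,80,3),crop("wrist",100,110,120,80,3)])
cv2.imwrite("pics/k.png",np.vstack([a,b]))
E
```

```text
scene [323.09632111 212.07078934] (29.070722579956055, 52.01896286010742) [562.7  32.9  72. ] [560.2  30.2] 83.7 [1241.36530928  751.86489196  760.27201214]
side [316.28354263 187.94506836] (41.29767608642578, 59.92079162597656) [555.5  23.3  72. ] [557.7  27.9] 83.8 [ 228.50711434 -637.1118807   786.0772411 ]
wrist [294.44136047 215.57739258] (27.93157196044922, 81.2400131225586) [573.7 -37.5  72. ] [571.6 -39.3] 48.1 [600.02988857  71.91402347 383.91999719]
tri [559.2467767    0.88347498  78.15922354]
```

View pics/k.png

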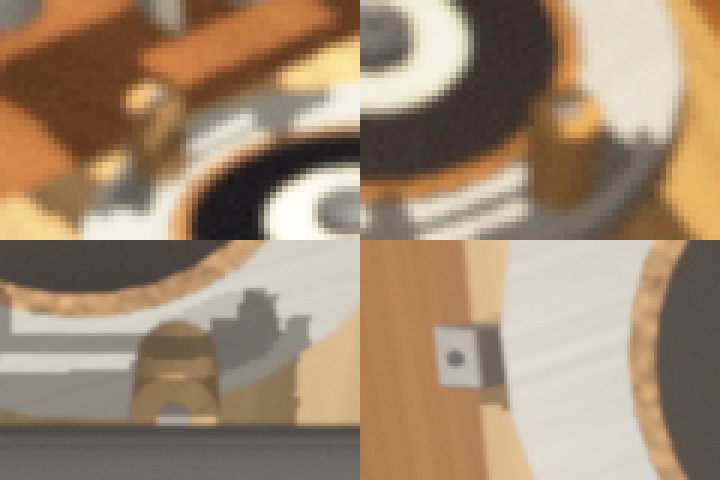

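Knob top centre in the crops: scene ≈(290.8,191.3), side ≈(349.2,198), wrist ≈(313,272). The lug top is at wrist (132.3,149).

```bash
python3 - <<'E'
from h import *
import pickle
C=pickle.load(open("C.pkl","rb"))
c=C["wrist"];g=c["color"].astype(int)[65:237,185:375]
m=((g.max(2)<100)&(g.max(2)-g.min(2)<25)).astype(np.uint8)
cs,_=cv2.findContours(m,cv2.RETR_EXTERNAL,cv2.CHAIN_APPROX_NONE);k=max(cs,key=cv2.contourArea)
h=cv2.convexHull(k);P=plane(c,h[:,0]+[185,65],72)[:,:2]
def fc(P):
    s=np.linalg.lstsq(np.c_[2*P,np.ones(len(P))],(P**2).sum(1),rcond=None)[0];return s[:2],np.sqrt(s[2]+s[:2]@s[:2])
w,r=fc(P);print("wrist record",w,r)
S=[(c,proj(c,[[*w,72]])[0])]
for n,(x0,y0,x1,y1) in {"scene":(270,180,375,245),"side":(255,150,375,240)}.items():
    c=C[n];g=c["color"].astype(int)[y0:y1,x0:x1]
    cs,_=cv2.findContours((g.max(2)<75).astype(np.uint8),cv2.RETR_EXTERNAL,cv2.CHAIN_APPROX_NONE);k=cv2.convexHull(max(cs,key=cv2.contourArea))
    q,r=fc(plane(c,k[:,0]+[x0,y0],72)[:,:2]);print(n,q,r);S.append((c,proj(c,[[*q,72]])[0]))
print("tri centre",tri(S))
K=[("scene",(290.8,191.3)),("side",(349.2,198)),("wrist",(313,272))]
k=tri([(C[n],u) for n,u in K]);print("knob tri",k,[plane(C[n],u,116)[0].round(1) for n,u in K])
print("lug",plane(C["wrist"],(132.3,149),71))
E
```

```text
wrist record [558.19992481  28.53627419] 85.95155279087865
scene [559.50508621  29.38964278] 82.66018353836785
side [557.56561931  27.45268915] 82.77838019824728
tri centre [558.15746694  28.33414621  70.9022497 ]
knob tri [595.31377522 -84.57036694 114.83920578] [array([596.2, -82.9, 116. ]), array([594.9, -85.7, 116. ]), array([595.4, -83.9, 116. ])]
lug [[400.48719935  37.83809114  71.        ]]
```

Centre is at (558.2, 28.4) with measured height 71 (expected 72). The knob top is at (595.3, −84.5), z 115, radius 118.8 (expected 116 and 120). The lug is 158 mm out on −x. All three agree with the text, so next I check the approach, the obstacles and what the wrist camera sees.

```bash
python3 - <<'E'
from h import *
import pickle
C=pickle.load(open("C.pkl","rb"));c=C["wrist"]
print("K",np.round(c["intrinsics"],1).tolist())
t=np.array(ctrl.state()["ee_pos"]);print(t,ctrl.state()["t"],"tcp px",proj(c,[t,t+[0,0,14],t+[25,0,14],t+[0,25,14],t+[0,-25,14]]).round().tolist())
print("mug",plane(C["side"],(252,153),0),"bottle",plane(C["side"],(296,130),0),"weight",plane(C["side"],(375,360),0))
E
python3 -m pendant '{"angular":[[0,0,0],[0,0,0],[0,0,0]],"travel":[[-42,-2,0],[-84.5,-4,0],[-84.5,-4,0]],"gripper":[0,0,0]}'
python3 - <<'E'
from h import *
s=ctrl.state();print(np.round(s["ee_pos"],1),np.round(s["joint_velocities"],2),s["wrist_force"])
c=shot("wrist","w1.png")
E
```

```text
K [[288.7, 0.0, 317.6], [0.0, 288.7, 194.5], [0.0, 0.0, 1.0]]
[5.99909304e+02 3.86674287e-02 2.37199221e+02] 0.35 tcp px [[317.0, 250.0], [317.0, 263.0], [366.0, 263.0], [317.0, 216.0], [317.0, 305.0]]
mug [[ 4.66090766e+02  3.33563149e+02 -1.13686838e-13]] bottle [[652.82523627 392.34785204   0.        ]] weight [[ 475.83221572 -424.44991386    0.        ]]
t: 0.72
ee_pos: [595.7, -87.1, 237.3]
orientation: [0.708, 0.706, -0.0, 0.0]
wrist_force: [0.3, 0.9, -0.6]
opening: 93.4
grip_force: 0.0
[595.7 -87.1 237.3] [ 0.05 -0.01  0.    0.03  0.    0.04] [ 0.25537648  0.88261236 -0.61070363]
```

View pics/w1.png

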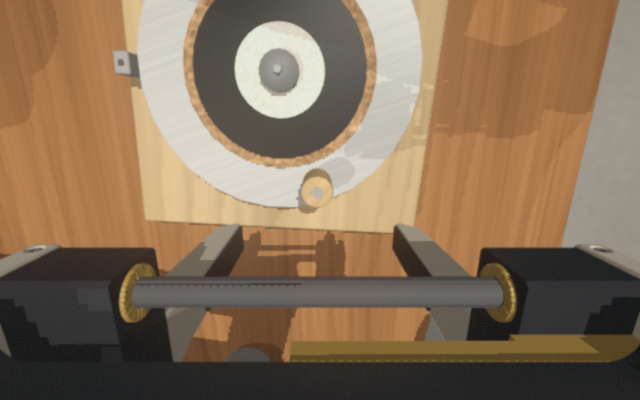

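The wrist camera now shows the whole knob top at (317,192), cap (278,70) and lug (122,62). A knob held at the grasp point would show its top at row 263, above the rod, so the wrist view can be used for tracking.

```bash
cat >> h.py <<'E'
def knobpx(c,guess=None):
    g=cv2.cvtColor(c["color"],cv2.COLOR_RGB2HSV).astype(int)
    return g
E
python3 - <<'E'
from h import *
s=ctrl.state();c=shot("wrist");print(np.round(s["ee_pos"],1),s["t"])
g=c["color"].astype(int)
for z in(115,116):print("knob",plane(c,(317,191.5),z).round(1))
x0,y0=200,0;r=g[:200,180:380]
m=((r.max(2)<100)&(r.max(2)-r.min(2)<25)).astype(np.uint8)
cs,_=cv2.findContours(m,cv2.RETR_EXTERNAL,cv2.CHAIN_APPROX_NONE);h=cv2.convexHull(max(cs,key=cv2.contourArea))[:,0]+[180,0]
h=h[h[:,1]>3]
P=plane(c,h,72)[:,:2];s_=np.linalg.lstsq(np.c_[2*P,np.ones(len(P))],(P**2).sum(1),rcond=None)[0];print("centre",s_[:2],np.sqrt(s_[2]+s_[:2]@s_[:2]))
print("cap",plane(c,(278,70),87),"lug",plane(c,(122,62),71))
b=cv2.resize(c["color"][160:230,270:370,::-1],None,fx=5,fy=5,interpolation=cv2.INTER_NEAREST);cv2.imwrite("pics/k2.png",b)
hs=cv2.cvtColor(c["color"],cv2.COLOR_RGB2HSV)
for p in [(317,180),(305,192),(328,192),(317,192),(350,190),(280,200),(317,160)]: print(p,hs[p[1],p[0]])
E
```

```text
[595.8 -85.6 237.4] 0.775
knob [[595.6 -83.6 115. ]]
knob [[595.6 -83.3 116. ]]
centre [557.88842348  28.20355681] 86.00775442239028
cap [[558.55266615  29.12453779  87.        ]] lug [[400.88733451  39.1281542   71.        ]]
(317, 180) [ 18  95 227]
(305, 192) [ 18  98 218]
(328, 192) [ 18  98 221]
(317, 192) [ 18  20 187]
(350, 190) [ 20  27 205]
(280, 200) [ 22  17 219]
(317, 160) [ 16 109 189]
```

```bash
python3 -m pendant '{"angular":[[0,0,0],[0,0,0],[0,0,0],[0,0,0],[0,0,0]],"travel":[[0,0,45],[0,0,90],[0,0,125],[0,0,135],[0,0,135]],"gripper":[0,0,0,0,0]}'
python3 -m pendant '{"angular":[[0,0,0],[0,0,0]],"travel":[[0,0,0],[0,0,0]],"gripper":[1,1]}'
python3 -m pendant '{"angular":[[0,0,0],[0,0,0]],"travel":[[0,0,0],[0,0,0]],"gripper":[1,1]}'
python3 -m pendant '{"angular":[[0,0,0],[0,0,0]],"travel":[[0,0,0],[0,0,0]],"gripper":[1,1]}'
```

```text
t: 1.45
ee_pos: [596.1, -83.7, 102.6]
orientation: [0.707, 0.707, -0.0, -0.0]
wrist_force: [-0.2, 0.2, -0.1]
opening: 93.2
grip_force: 0.0
t: 1.7
ee_pos: [597.2, -84.7, 104.4]
orientation: [0.707, 0.707, 0.001, 0.001]
wrist_force: [0.0, 0.9, 0.0]
opening: 77.5
grip_force: 0.0
t: 1.95
ee_pos: [596.2, -84.6, 102.9]
orientation: [0.707, 0.707, 0.0, 0.0]
wrist_force: [0.1, 0.1, -0.6]
opening: 57.4
grip_force: 0.0
t: 2.2
ee_pos: [595.9, -84.5, 102.4]
orientation: [0.707, 0.707, -0.0, -0.0]
wrist_force: [0.3, 0.7, -1.6]
opening: 37.7
grip_force: 0.0
```

```bash
python3 -m pendant '{"angular":[[0,0,0],[0,0,0],[0,0,0]],"travel":[[0,0,0],[0,0,0],[0,0,0]],"gripper":[1,1,1]}'
python3 - <<'E'
from h import *
s=ctrl.state();print(s["t"],np.round(s["ee_pos"],1),np.round(s["wrist_force"],1),s["opening"],s["grip_force"])
c=shot("wrist","w2.png")
s=ctrl.state();print(np.round(s["ee_pos"],1),np.round(s["wrist_force"],1))
# knob top pin: grey pixels inside wood disc
x0,y0,x1,y1=260,215,375,279
h=cv2.cvtColor(c["color"],cv2.COLOR_RGB2HSV).astype(int)[y0:y1,x0:x1]
m=((h[...,1]>70)&(h[...,0]>10)&(h[...,0]<26)&(h[...,2]>80)).astype(np.uint8)
n,l,st,ce=cv2.connectedComponentsWithStats(m)
for i in np.argsort(-st[1:,4])[:3]+1: print(st[i],ce[i]+[x0,y0])
E
```

```text
t: 2.58
ee_pos: [596.0, -84.5, 102.4]
orientation: [0.707, 0.707, -0.0, -0.0]
wrist_force: [0.8, -0.7, 0.1]
opening: 31.8
grip_force: 30.0
2.575 [596.  -84.5 102.4] [ 0.8 -0.7  0.1] 31.849140308420974 29.999288320541382
[595.9 -84.5 102.3] [-0.1  0.5 -0.5]
[  27    0   62   62 2976] [317.5749328  245.96538978]
[ 0 51  2 11 16] [260.3125 271.625 ]
[114  57   1   4   4] [374.  273.5]
```

View pics/w2.png

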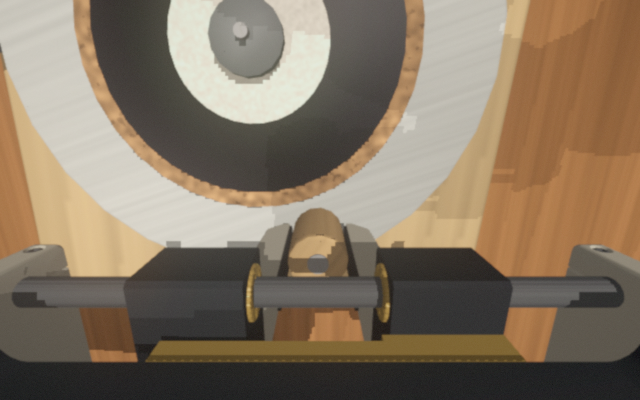

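The knob is gripped, with its pin at (317,264) where predicted. Next I compute the spin-up arc.

```bash
cat > plan.py <<'E'
import numpy as np
C=np.array([558.0,29.2])
def rows(start,thetas,r=119.9):
    """start: commanded xy; print [tool x=dy, tool y=dx] per call of 5, half-mm grid"""
    st=np.array(start,float)
    for i in range(0,len(thetas),5):
        out=[]
        for th in thetas[i:i+5]:
            p=C+r*np.array([np.cos(th),np.sin(th)]);d=np.round((p-st)*2)/2;out.append([d[1],d[0],0])
        st=st+[out[-1][1],out[-1][0]]
        print([[float(f"{v:g}") for v in o] for o in out],"end",st,"th",np.degrees(thetas[min(i+4,len(thetas)-1)]).round(1))
E
python3 - <<'E'
from plan import *
w=1.62;T=1.5;t=np.arange(1,21)/8
ph=np.where(t<T,w*(t/2-T/(2*np.pi)*np.sin(np.pi*t/T)),w*T/2+w*(t-T))
ph=np.where(t<T,w*(t/2-T/(2*np.pi)*np.sin(np.pi*t/T)),w*T/2+w*(t-T))
rows((596,-84.5),np.arctan2(-113.7,38)-ph)
E
```

```text
[[-0.0, -0.0, 0.0], [-0.5, -1.0, 0.0], [-1.0, -3.5, 0.0], [-2.5, -8.0, 0.0], [-4.0, -15.5, 0.0]] end [580.5 -88.5] th -79.1
[[-1.5, -10.5, 0.0], [-2.0, -24.0, 0.0], [-1.0, -40.5, 0.0], [3.5, -59.5, 0.0], [12.5, -79.5, 0.0]] end [501. -76.] th -118.5
[[13.0, -19.5, 0.0], [30.0, -36.5, 0.0], [50.5, -49.5, 0.0], [73.0, -58.5, 0.0], [96.5, -62.5, 0.0]] end [438.5  20.5] th -175.9
[[24.5, 0.5, 0.0], [48.0, 6.0, 0.0], [70.0, 16.5, 0.0], [89.5, 31.0, 0.0], [105.5, 49.0, 0.0]] end [487.5 126. ] th -234.0
```

```bash

python3 -m pendant '{"angular":[[0,0,0],[0,0,0],[0,0,0],[0,0,0],[0,0,0]],"travel":[[0,0,0],[-0.5,-1,0],[-1,-3.5,0],[-2.5,-8,0],[-4,-15.5,0]],"gripper":[1,1,1,1,1]}'
python3 -m pendant '{"angular":[[0,0,0],[0,0,0],[0,0,0],[0,0,0],[0,0,0]],"travel":[[-1.5,-10.5,0],[-2,-24,0],[-1,-40.5,0],[3.5,-59.5,0],[12.5,-79.5,0]],"gripper":[1,1,1,1,1]}'
```

```text
t: 3.25
ee_pos: [580.1, -88.6, 102.3]
orientation: [0.707, 0.707, -0.0, -0.0]
wrist_force: [-0.1, -0.7, -0.9]
opening: 31.6
grip_force: 30.0
t: 3.88
ee_pos: [499.8, -75.9, 102.3]
orientation: [0.707, 0.707, 0.0, -0.0]
wrist_force: [2.4, 3.7, -0.8]
opening: 31.2
grip_force: 30.0
```

```bash

python3 -m pendant '{"angular":[[0,0,0],[0,0,0],[0,0,0],[0,0,0],[0,0,0]],"travel":[[13,-19.5,0],[30,-36.5,0],[50.5,-49.5,0],[73,-58.5,0],[96.5,-62.5,0]],"gripper":[1,1,1,1,1]}'
python3 -m pendant '{"angular":[[0,0,0],[0,0,0],[0,0,0]],"travel":[[24.5,0.5,0],[48,6,0],[69.5,16,0]],"gripper":[0,0,0]}'
cat > meas.py <<'E'
from h import *
import sys,time
s=ctrl.state();c=shot("wrist",sys.argv[1]);p=np.array(s["ee_pos"])
print("t",s["t"],"tcp",p.round(1),"open",round(s["opening"],1),"F",np.round(s["wrist_force"],1),"t after",ctrl.state()["t"])
x0,y0,x1,y1=240,190,400,279
h=cv2.cvtColor(c["color"],cv2.COLOR_RGB2HSV).astype(int)[y0:y1,x0:x1]
m=((h[...,1]>70)&(h[...,0]>10)&(h[...,0]<26)&(h[...,2]>60)).astype(np.uint8)
n,l,st,ce=cv2.connectedComponentsWithStats(m)
for i in np.argsort(-st[1:,4])[:3]+1:
    print("wood",st[i,:5]+[x0,y0,0,0,0])
g=((h[...,1]<60)).astype(np.uint8)
n,l,st,ce=cv2.connectedComponentsWithStats(g)
for i in range(1,n):
    if 60<st[i,4]<700 and 10<st[i,2]<32 and st[i,3]<26:
        u=ce[i]+[x0,y0];k=plane(c,u,116)[0];d=k[:2]-[558,29.2]
        print("pin",u.round(1),st[i].tolist(),"knob",k.round(1),"off",(k-p)[:2].round(1),"r",np.hypot(*d).round(1),"th",np.degrees(np.arctan2(d[1],d[0])).round(1))
E
python3 meas.py m1.png
```

```text
t: 4.5
ee_pos: [437.9, 21.0, 102.4]
orientation: [0.707, 0.707, 0.0, 0.0]
wrist_force: [9.7, 1.3, -9.6]
opening: 31.5
grip_force: 30.0
t: 4.88
ee_pos: [454.2, 90.7, 102.7]
orientation: [0.707, 0.707, 0.0, 0.0]
wrist_force: [-0.5, -0.8, 0.8]
opening: 57.1
grip_force: 0.0
t 4.875 tcp [454.2  90.7 102.7] open 57.1 F [-0.5 -0.8  0.8] t after 4.925
wood [ 288  198  112   79 3932]
wood [ 240  190   59   86 2236]
```

View pics/m1.png

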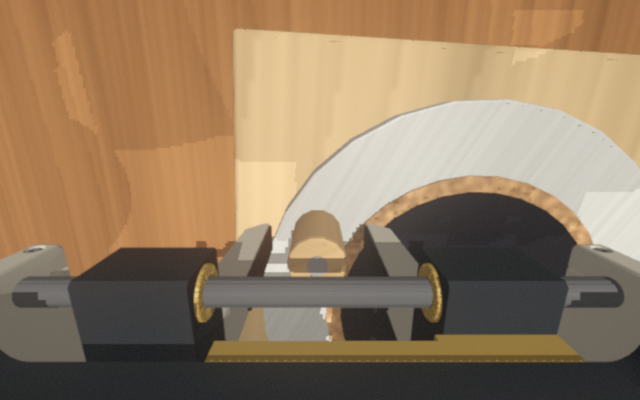

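The picture shows the knob centred between the opening fingers, pin at (317,265). I'll tune the pin finder on this saved picture (the clock is stopped) and plan the next stretch.

```bash
python3 - <<'E'
import cv2,numpy as np
for f in("m1","w2"):
    im=cv2.imread(f"pics/{f}.png");h=cv2.cvtColor(im,cv2.COLOR_BGR2HSV)
    print(h[264,290:345:3].tolist());print(h[225:280:4,317].tolist())
from plan import *
t=4.925+np.arange(1,6)/8-4.875
rows((454.5,90),np.radians(149.6)-(1.58*t-.1*t*t))
E
```

```text
[[16, 108, 132], [16, 107, 134], [16, 107, 134], [16, 105, 136], [17, 108, 137], [17, 103, 139], [15, 31, 114], [12, 33, 115], [16, 30, 111], [14, 30, 112], [15, 32, 111], [15, 32, 113], [13, 32, 112], [16, 106, 137], [17, 105, 136], [17, 104, 135], [16, 106, 137], [17, 108, 135], [17, 103, 139]]
[[17, 100, 164], [16, 100, 165], [16, 103, 166], [17, 102, 185], [18, 96, 221], [18, 96, 217], [18, 97, 219], [18, 96, 221], [17, 28, 163], [13, 32, 113], [15, 32, 112], [15, 28, 110], [16, 19, 171], [15, 24, 105]]
[[16, 109, 110], [17, 102, 113], [16, 102, 115], [16, 107, 114], [16, 104, 113], [16, 108, 113], [14, 35, 96], [12, 27, 96], [14, 30, 93], [16, 30, 92], [14, 30, 93], [14, 30, 93], [13, 24, 94], [17, 97, 108], [16, 106, 108], [16, 110, 114], [16, 109, 115], [16, 107, 117], [17, 111, 113]]
[[17, 104, 144], [17, 109, 145], [17, 106, 144], [18, 103, 204], [17, 103, 199], [17, 102, 198], [18, 105, 195], [17, 98, 189], [15, 23, 152], [11, 30, 93], [17, 25, 92], [15, 22, 92], [17, 41, 160], [14, 66, 97]]
[[25.5, 20.5, 0.0], [40.0, 38.5, 0.0], [50.0, 58.5, 0.0], [56.5, 79.5, 0.0], [59.0, 101.0, 0.0]] end [555.5 149. ] th 91.1
```

```bash
cat > meas.py <<'E'
from h import *
import sys
from itertools import groupby
def pin(img):
    h=cv2.cvtColor(img,cv2.COLOR_RGB2HSV).astype(int)
    wood=(h[...,1]>80)&(h[...,0]>12)&(h[...,0]<23);grey=h[...,1]<50;hits=[]
    for v in range(190,277):
        u=180
        for k,gr in groupby(grey[v,180:460]):
            n=len(list(gr))
            if k and 12<=n<=27 and wood[v,u-7:u-1].all() and wood[v,u+n+1:u+n+7].all(): hits.append((u+(n-1)/2,v,n))
            u+=n
    return np.array(hits)
if __name__=="__main__":
    s=ctrl.state();c=shot("wrist",sys.argv[1]);p=np.array(s["ee_pos"]);p[2]=102.4
    h=pin(c["color"])
    print("t",s["t"],"tcp",p.round(1),"open",round(s["opening"],1),"F",np.round(s["wrist_force"],1))
    if len(h):
        u=np.array([np.median(h[:,0]),h[:,1].min()+8.5])
        k=plane(c,u,116)[0];d=k[:2]-[558,29.2]
        print("pin",u,"rows",h[:,1].min(),h[:,1].max(),"knob",k.round(1),"off",(k-p)[:2].round(1),"r",np.hypot(*d).round(1),"th",np.degrees(np.arctan2(d[1],d[0])).round(2))
    else: print("no pin")
E
python3 -c "
from meas import *
for f in('m1','w2'):
    h=pin(cv2.imread(f'pics/{f}.png')[:,:,::-1]);print(h[[0,-1]],len(h))"
python3 -m pendant '{"angular":[[0,0,0],[0,0,0],[0,0,0],[0,0,0],[0,0,0]],"travel":[[25.5,20.5,0],[40,38.5,0],[50,58.5,0],[56.5,79.5,0],[59,101,0]],"gripper":[0,0,0,0,0]}'
python3 meas.py m2.png
```

```text
[[293.  214.   19. ]
 [316.5 274.   12. ]] 33
[[317.5 256.   12. ]
 [361.  276.   25. ]] 15
t: 5.55
ee_pos: [555.8, 148.9, 102.6]
orientation: [0.707, 0.707, 0.0, 0.0]
wrist_force: [-0.5, 0.8, -0.4]
opening: 93.1
grip_force: 0.0
t 5.55 tcp [555.8 148.9 102.4] open 93.1 F [-0.5  0.8 -0.4]
pin [308.5 263.5] rows 255.0 270.0 knob [551.3 148.  116. ] off [-4.4 -0.9] r 119.0 th 93.21
```

```bash
cat > trk.py <<'E'
import sys,json,numpy as np
from scipy.optimize import least_squares
from plan import rows
D=json.loads(sys.argv[1]);start=json.loads(sys.argv[2]);t0=float(sys.argv[3]);n=int(sys.argv[4])
D=np.array(D);T0=4.5
def th(q,t):
    a,w,b=q;t=np.asarray(t)-T0
    return a-((w+.227)*(1-np.exp(-b*t))/b-.227*t)
f=least_squares(lambda q:np.r_[(th(q,D[:,0])-np.radians(D[:,1]))/.008,(q[1]-1.6)/.03,(np.log(q[2]/.11))/.4],[np.radians(184),1.6,.11])
a,w,b=f.x;print("w0,b",w,b,"res mm",(120*(th(f.x,D[:,0])-np.radians(D[:,1]))).round(1),"w now",(w+.227)*np.exp(-b*(t0-T0))-.227)
rows(start,th(f.x,t0+np.arange(1,n+1)/8))
E
python3 trk.py '[[4.5,184.1],[4.875,149.6],[5.55,93.2]]' '[555.5,149]' 5.6 10
```

```text
w0,b 1.6164536189906626 0.11755064173455727 res mm [-0.6  0.7 -0.1] w now 1.3928524636150803
[[-2.0, 25.0, 0.0], [-7.5, 44.5, 0.0], [-16.0, 62.5, 0.0], [-27.0, 78.5, 0.0], [-40.5, 92.5, 0.0]] end [648.  108.5] th 41.3
[[-15.5, 11.5, 0.0], [-32.0, 20.0, 0.0], [-49.0, 26.0, 0.0], [-67.0, 29.5, 0.0], [-84.5, 30.0, 0.0]] end [678.  24.] th -2.5
```

```bash

python3 -m pendant '{"angular":[[0,0,0],[0,0,0],[0,0,0],[0,0,0],[0,0,0]],"travel":[[-2,25,0],[-7.5,44.5,0],[-16,62.5,0],[-27,78.5,0],[-40.5,92.5,0]],"gripper":[0,0,0,0,0]}'
python3 meas.py m3.png
```

```text
t: 6.22
ee_pos: [648.0, 107.7, 102.6]
orientation: [0.707, 0.707, -0.0, -0.0]
wrist_force: [-0.8, 0.3, 0.5]
opening: 93.2
grip_force: 0.0
t 6.225 tcp [648.  107.7 102.4] open 93.2 F [-0.8  0.3  0.5]
pin [317.  218.5] rows 210.0 269.0 knob [648.  131.2 116. ] off [-0.1 23.6] r 136.0 th 48.6
```

```bash
python3 - <<'E'
s=open('meas.py').read()
s=s.replace("    return np.array(hits)","    hits=np.array(hits)\n    if not len(hits): return hits\n    m=[(abs(hits[:,0]-a)<3)&(abs(hits[:,1]-b)<14) for a,b,_ in hits]\n    return hits[max(m,key=np.sum)]")
open('meas.py','w').write(s)
E
python3 -c "
from meas import *
for f in('m1','m2','m3'):
    h=pin(cv2.imread(f'pics/{f}.png')[:,:,::-1]);print(h[[0,-1]].tolist(),len(h))"

```

```text
[[316.5, 260.0, 16.0], [316.5, 274.0, 12.0]] 13
[[308.5, 255.0, 12.0], [308.0, 270.0, 15.0]] 15
[[316.5, 254.0, 14.0], [316.5, 269.0, 12.0]] 16
```

The pin is at (317,262), centred to within 1 mm as predicted, so I run the next two stretches.

```bash
python3 trk.py '[[4.5,184.1],[4.875,149.6],[5.55,93.2],[6.225,41.3]]' '[648,108.5]' 6.275 10
```

```text
w0,b 1.6161643131907937 0.11710401858626855 res mm [-0.6  0.7 -0.1  0. ] w now 1.270241173506422
[[-22.0, 15.0, 0.0], [-38.5, 23.0, 0.0], [-56.5, 27.5, 0.0], [-74.0, 30.0, 0.0], [-91.5, 29.5, 0.0]] end [677.5  17. ] th -5.9
[[-17.0, -3.5, 0.0], [-33.5, -8.5, 0.0], [-48.5, -16.0, 0.0], [-62.0, -25.0, 0.0], [-74.0, -36.0, 0.0]] end [641.5 -57. ] th -45.8
```

```bash

python3 -m pendant '{"angular":[[0,0,0],[0,0,0],[0,0,0],[0,0,0],[0,0,0]],"travel":[[-22,15,0],[-38.5,23,0],[-56.5,27.5,0],[-74,30,0],[-91.5,29.5,0]],"gripper":[0,0,0,0,0]}'
python3 -m pendant '{"angular":[[0,0,0],[0,0,0],[0,0,0],[0,0,0],[0,0,0]],"travel":[[-17,-3.5,0],[-33.5,-8.5,0],[-48.5,-16,0],[-62,-25,0],[-74,-36,0]],"gripper":[0,0,0,0,0]}'
python3 meas.py m4.png
```

```text
t: 6.9
ee_pos: [677.4, 15.7, 102.4]
orientation: [0.707, 0.707, -0.0, -0.0]
wrist_force: [-0.4, 0.6, 0.5]
opening: 93.1
grip_force: 0.0
t: 7.52
ee_pos: [640.7, -57.8, 102.4]
orientation: [0.707, 0.707, -0.0, -0.0]
wrist_force: [0.4, 0.5, 0.3]
opening: 92.8
grip_force: 0.0
t 7.525 tcp [640.7 -57.8 102.4] open 92.8 F [0.4 0.5 0.3]
pin [321.5 260.5] rows 252.0 265.0 knob [642.9 -56.8 116. ] off [2.2 0.9] r 120.9 th -45.37
```

```bash
python3 trk.py '[[4.5,184.1],[4.875,149.6],[5.55,93.2],[6.225,41.3],[7.525,-45.4]]' '[641.5,-57]' 7.575 30
```

```text
w0,b 1.6189095893284593 0.11922926308520411 res mm [-0.6  0.7 -0.2  0.1 -0. ] w now 1.0523372550696743
[[-13.0, -16.5, 0.0], [-21.0, -29.5, 0.0], [-27.0, -43.5, 0.0], [-31.0, -57.5, 0.0], [-33.0, -72.0, 0.0]] end [569.5 -90. ] th -84.5
[[-0.5, -14.0, 0.0], [0.5, -28.0, 0.0], [3.0, -41.5, 0.0], [7.5, -54.5, 0.0], [12.5, -66.5, 0.0]] end [503.  -77.5] th -117.3
[[6.5, -11.0, 0.0], [14.5, -21.5, 0.0], [23.0, -30.5, 0.0], [32.0, -39.0, 0.0], [42.0, -46.0, 0.0]] end [457.  -35.5] th -147.2
[[10.0, -5.5, 0.0], [20.5, -10.5, 0.0], [31.5, -14.0, 0.0], [42.0, -17.0, 0.0], [53.0, -18.5, 0.0]] end [438.5  17.5] th -174.4
[[10.5, -0.5, 0.0], [21.0, -0.0, 0.0], [31.5, 1.0, 0.0], [41.5, 3.5, 0.0], [51.0, 6.0, 0.0]] end [444.5  68.5] th -199.0
[[9.0, 3.5, 0.0], [17.5, 8.0, 0.0], [25.5, 12.5, 0.0], [33.0, 18.0, 0.0], [40.0, 23.5, 0.0]] end [468.  108.5] th -221.3
```

```bash

python3 -m pendant '{"angular":[[0,0,0],[0,0,0],[0,0,0],[0,0,0],[0,0,0]],"travel":[[-13,-16.5,0],[-21,-29.5,0],[-27,-43.5,0],[-31,-57.5,0],[-33,-72,0]],"gripper":[0,0,0,0,0]}'
python3 -m pendant '{"angular":[[0,0,0],[0,0,0],[0,0,0],[0,0,0],[0,0,0]],"travel":[[-0.5,-14,0],[0.5,-28,0],[3,-41.5,0],[7.5,-54.5,0],[12.5,-66.5,0]],"gripper":[0,0,0,0,0]}'
python3 meas.py m5.png
```

```text
t: 8.2
ee_pos: [568.8, -90.1, 102.5]
orientation: [0.707, 0.707, 0.0, 0.0]
wrist_force: [0.1, -0.0, 0.3]
opening: 92.8
grip_force: 0.0
t: 8.82
ee_pos: [502.2, -77.1, 102.5]
orientation: [0.707, 0.707, 0.0, 0.0]
wrist_force: [-0.2, 0.4, 0.2]
opening: 93.3
grip_force: 0.0
t 8.825 tcp [502.2 -77.1 102.4] open 93.3 F [-0.2  0.4  0.2]
pin [322.5 266.5] rows 258.0 272.0 knob [505.  -79.6 116. ] off [ 2.8 -2.5] r 121.0 th -115.98
```

```bash
python3 trk.py '[[4.5,184.1],[4.875,149.6],[5.55,93.2],[6.225,41.3],[7.525,-45.4],[8.825,-116.1]]' '[503,-77.5]' 8.875 30
```

```text
w0,b 1.6261894969339552 0.12260283820148864 res mm [-0.4  0.6 -0.5 -0.1  0.6 -0.3] w now 0.856851379551479
[[8.0, -13.5, 0.0], [16.0, -23.5, 0.0], [24.5, -32.0, 0.0], [33.5, -40.0, 0.0], [43.0, -46.5, 0.0]] end [456.5 -34.5] th -147.9
[[10.0, -6.0, 0.0], [20.5, -10.5, 0.0], [31.0, -14.0, 0.0], [41.5, -16.5, 0.0], [52.0, -18.0, 0.0]] end [438.5  17.5] th -174.4
[[10.5, -0.5, 0.0], [20.5, -0.0, 0.0], [30.5, 1.0, 0.0], [40.0, 3.0, 0.0], [49.5, 5.5, 0.0]] end [444.  67.] th -198.3
[[8.5, 3.5, 0.0], [17.0, 7.5, 0.0], [25.0, 12.0, 0.0], [32.5, 16.5, 0.0], [39.0, 22.0, 0.0]] end [466. 106.] th -219.9
[[6.5, 5.5, 0.0], [12.0, 11.5, 0.0], [17.5, 18.0, 0.0], [22.0, 24.0, 0.0], [26.5, 30.5, 0.0]] end [496.5 132.5] th -239.3
[[3.5, 7.0, 0.0], [6.5, 13.5, 0.0], [9.5, 20.5, 0.0], [11.5, 27.0, 0.0], [13.5, 34.0, 0.0]] end [530.5 146. ] th -256.6
```

```bash

python3 -m pendant '{"angular":[[0,0,0],[0,0,0],[0,0,0],[0,0,0],[0,0,0]],"travel":[[8,-13.5,0],[16,-23.5,0],[24.5,-32,0],[33.5,-40,0],[43,-46.5,0]],"gripper":[0,0,0,0,0]}'
python3 -m pendant '{"angular":[[0,0,0],[0,0,0],[0,0,0],[0,0,0],[0,0,0]],"travel":[[10,-6,0],[20.5,-10.5,0],[31,-14,0],[41.5,-16.5,0],[52,-18,0]],"gripper":[0,0,0,0,0]}'
python3 meas.py m6.png
```

```text
t: 9.5
ee_pos: [456.1, -33.8, 102.5]
orientation: [0.707, 0.707, 0.0, 0.0]
wrist_force: [-0.0, 0.7, -0.6]
opening: 93.4
grip_force: 0.0
t: 10.12
ee_pos: [438.4, 18.3, 102.5]
orientation: [0.707, 0.707, 0.0, 0.0]
wrist_force: [-0.3, -0.3, 1.1]
opening: 92.8
grip_force: 0.0
t 10.125 tcp [438.4  18.3 102.4] open 92.8 F [-0.3 -0.3  1.1]
pin [288.5 219.5] rows 211.0 229.0 knob [424.4  41.4 116. ] off [-14.   23.1] r 134.1 th 174.8
```

View pics/m6.png

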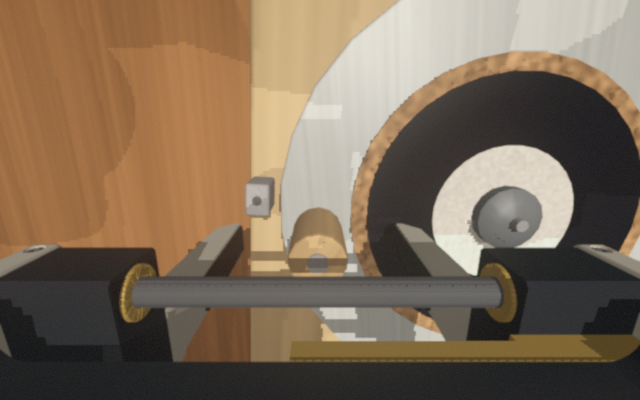

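```bash
python3 -c "
from meas import *
im=cv2.imread('pics/m6.png')[:,:,::-1].copy();im[:245]=0
h=pin(im);print(h.tolist())"; python3 trk.py '[[4.5,184.1],[4.875,149.6],[5.55,93.2],[6.225,41.3],[7.525,-45.4],[8.825,-116.1]]' '[438.5,17.5]' 10.175 20
```

```text
[[317.5, 256.0, 14.0], [317.0, 257.0, 15.0], [317.5, 258.0, 16.0], [317.5, 259.0, 18.0], [317.0, 260.0, 19.0], [317.5, 261.0, 20.0], [317.5, 262.0, 20.0], [317.5, 263.0, 20.0], [317.5, 264.0, 20.0], [317.5, 265.0, 20.0], [317.0, 266.0, 19.0], [317.5, 267.0, 18.0], [317.5, 268.0, 18.0], [317.0, 269.0, 17.0], [317.0, 270.0, 15.0]]
w0,b 1.6261894969339552 0.12260283820148864 res mm [-0.4  0.6 -0.5 -0.1  0.6 -0.3] w now 0.6971666192078168
[[14.5, -0.5, 0.0], [24.5, 0.5, 0.0], [34.5, 2.0, 0.0], [44.0, 4.0, 0.0], [53.0, 7.0, 0.0]] end [445.5  70.5] th -200.2
[[8.5, 3.5, 0.0], [17.0, 7.5, 0.0], [24.5, 12.0, 0.0], [31.5, 17.5, 0.0], [38.0, 22.5, 0.0]] end [468.  108.5] th -221.5
[[6.5, 6.0, 0.0], [12.0, 12.0, 0.0], [17.0, 18.5, 0.0], [21.5, 25.0, 0.0], [25.5, 31.5, 0.0]] end [499.5 134. ] th -240.7
[[3.5, 6.5, 0.0], [6.0, 13.5, 0.0], [9.0, 20.0, 0.0], [11.0, 26.5, 0.0], [12.5, 33.5, 0.0]] end [533.  146.5] th -257.9
```

The picture shows the knob pin at (317,264), dead centre. The earlier automatic hit was the lug at (260,197). Prediction holds, so I run on open past five seconds, then close in step with the knob.

```bash

python3 -m pendant '{"angular":[[0,0,0],[0,0,0],[0,0,0],[0,0,0],[0,0,0]],"travel":[[14.5,-0.5,0],[24.5,0.5,0],[34.5,2,0],[44,4,0],[53,7,0]],"gripper":[0,0,0,0,0]}'
python3 -m pendant '{"angular":[[0,0,0],[0,0,0],[0,0,0],[0,0,0],[0,0,0]],"travel":[[8.5,3.5,0],[17,7.5,0],[24.5,12,0],[31.5,17.5,0],[38,22.5,0]],"gripper":[0,0,0,0,0]}'
python3 -m pendant '{"angular":[[0,0,0],[0,0,0],[0,0,0],[0,0,0],[0,0,0]],"travel":[[6.5,6,0],[12,12,0],[17,18.5,0],[21.5,25,0],[25.5,31.5,0]],"gripper":[1,1,1,1,1]}'
python3 -m pendant '{"angular":[[0,0,0],[0,0,0],[0,0,0],[0,0,0]],"travel":[[3.5,6.5,0],[6,13.5,0],[9,20,0],[11,26.5,0]],"gripper":[1,1,1,1]}'
```

```text
t: 10.8
ee_pos: [445.7, 71.2, 102.4]
orientation: [0.707, 0.707, 0.0, -0.0]
wrist_force: [-0.2, -0.0, -0.2]
opening: 93.3
grip_force: 0.0
t: 11.42
ee_pos: [468.4, 108.9, 102.4]
orientation: [0.707, 0.707, -0.0, 0.0]
wrist_force: [-0.1, -0.0, 0.9]
opening: 92.7
grip_force: 0.0
t: 12.05
ee_pos: [500.0, 134.3, 102.4]
orientation: [0.707, 0.707, 0.0, 0.0]
wrist_force: [0.2, 0.3, 0.5]
opening: 47.0
grip_force: 0.0
t: 12.55
ee_pos: [526.6, 144.9, 102.5]
orientation: [0.707, 0.707, -0.0, 0.0]
wrist_force: [0.6, -2.3, 0.8]
opening: 31.7
grip_force: 30.0
```

Caught (grip 30 N, opening 31.7). Next I work out the halt and refine the lug direction.

```bash
python3 - <<'E'
from h import *
from plan import *
import pickle
W=pickle.load(open("C.pkl","rb"))["wrist"];o=np.array(W["position"])-[599.9,0.05,237.3]
for n,px,t in[("w0",(131.7,149.3),(599.9,.05,237.3)),("w1",(121.5,62),(595.8,-85.6,237.4)),("m6",(257.3,200.5),(438.4,18.3,102.4))]:
    c=dict(W);c["position"]=np.array(t)+o;p=plane(c,px,71)[0];d=p[:2]-C;print(n,p.round(1),np.hypot(*d).round(1),np.degrees(np.arctan2(d[1],d[0])).round(2))
print("halt");th=np.radians(105.45)-np.cumsum([.045,.034,.023,.012,.004]);rows((526,145),th)
t=np.arange(1,33)/32;s=(1-np.cos(np.pi*t))/2
print("lead");rows((C+119.9*np.array([np.cos(th[-1]),np.sin(th[-1])])).round(),th[-1]+s*(np.radians(176.4)-th[-1]))
E
```

```text
w0 [399.8  37.5  71. ] 158.4 176.99
w1 [400.   38.6  71. ] 158.3 176.61
m6 [399.8  37.9  71. ] 158.4 176.84
halt
[[1.0, 5.5, 0.0], [2.0, 9.5, 0.0], [2.5, 12.0, 0.0], [2.5, 13.5, 0.0], [2.5, 14.0, 0.0]] end [540.  147.5] th 98.7
lead
[[-0.5, -0.5, 0.0], [-0.5, -1.5, 0.0], [-1.0, -3.5, 0.0], [-1.5, -6.0, 0.0], [-2.0, -9.5, 0.0]] end [530.5 146. ] th 103.3
[[-1.0, -4.0, 0.0], [-2.5, -8.5, 0.0], [-4.0, -13.5, 0.0], [-6.5, -19.0, 0.0], [-9.0, -25.0, 0.0]] end [505.5 137. ] th 116.0
[[-3.0, -6.0, 0.0], [-7.0, -12.0, 0.0], [-11.0, -18.5, 0.0], [-16.0, -24.5, 0.0], [-21.0, -30.5, 0.0]] end [475. 116.] th 133.7
[[-6.0, -5.5, 0.0], [-12.0, -10.5, 0.0], [-18.0, -15.5, 0.0], [-24.5, -19.5, 0.0], [-31.5, -23.5, 0.0]] end [451.5  84.5] th 152.4
[[-6.5, -3.0, 0.0], [-12.5, -5.5, 0.0], [-18.5, -7.5, 0.0], [-24.5, -9.5, 0.0], [-29.5, -10.5, 0.0]] end [441.  55.] th 167.6
[[-4.5, -1.0, 0.0], [-8.5, -1.5, 0.0], [-12.0, -2.0, 0.0], [-15.0, -2.5, 0.0], [-16.5, -2.5, 0.0]] end [438.5  38.5] th 175.7
[[-1.5, -0.0, 0.0], [-2.0, -0.0, 0.0]] end [438.5  36.5] th 176.4
```

```bash
python3 - <<'E'
import cv2,numpy as np
a=cv2.imread("pics/w1.png")[35:95,90:150];b=cv2.imread("pics/m6.png")[170:230,230:290]
cv2.imwrite("pics/lug.png",np.hstack([cv2.resize(x,None,fx=6,fy=6,interpolation=cv2.INTER_NEAREST) for x in(a,b)]))
E
```

```text
(no output)
```

View pics/lug.png

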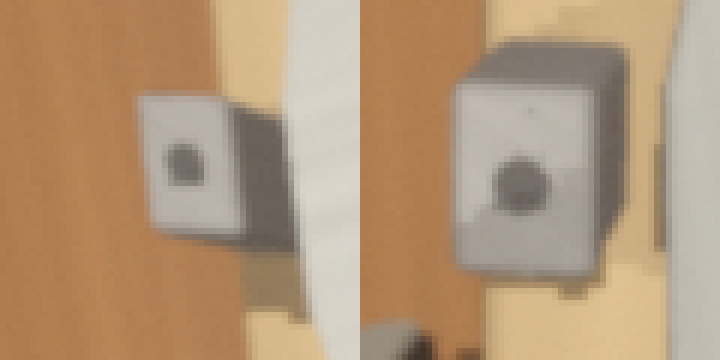

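The crops show the screw hole at (121,62) in w1 and (257,201) in m6. The lug is therefore at 176.8° and 158.4 mm out, so park is at about (438.3, 35.9).

```bash
Z='[0,0,0]'
python3 -m pendant '{"angular":[[0,0,0],[0,0,0],[0,0,0],[0,0,0],[0,0,0]],"travel":[[1,5.5,0],[2,9.5,0],[2.5,12,0],[2.5,13.5,0],[2.5,14,0]],"gripper":[1,1,1,1,1]}'
python3 -m pendant '{"angular":[[0,0,0],[0,0,0],[0,0,0],[0,0,0],[0,0,0]],"travel":[[0,0,0],[0,0,0],[0,0,0],[0,0,0],[0,0,0]],"gripper":[1,1,1,1,1]}'
python3 -m pendant '{"angular":[[0,0,0],[0,0,0],[0,0,0],[0,0,0],[0,0,0]],"travel":[[-0.5,-0.5,0],[-0.5,-1.5,0],[-1,-3.5,0],[-1.5,-6,0],[-2,-9.5,0]],"gripper":[1,1,1,1,1]}'
python3 -m pendant '{"angular":[[0,0,0],[0,0,0],[0,0,0],[0,0,0],[0,0,0]],"travel":[[-1,-4,0],[-2.5,-8.5,0],[-4,-13.5,0],[-6.5,-19,0],[-9,-25,0]],"gripper":[1,1,1,1,1]}'
```

```text
t: 13.18
ee_pos: [540.0, 147.7, 102.5]
orientation: [0.707, 0.707, 0.0, -0.0]
wrist_force: [0.5, 0.7, 2.7]
opening: 31.4
grip_force: 30.0
t: 13.8
ee_pos: [540.0, 147.6, 102.5]
orientation: [0.707, 0.707, 0.0, -0.0]
wrist_force: [-0.3, 0.0, 3.5]
opening: 31.1
grip_force: 30.0
t: 14.42
ee_pos: [530.3, 145.7, 102.5]
orientation: [0.707, 0.707, 0.0, -0.0]
wrist_force: [-0.9, 3.3, 3.6]
opening: 31.3
grip_force: 30.0
t: 15.05
ee_pos: [505.0, 136.6, 102.5]
orientation: [0.707, 0.707, -0.0, -0.0]
wrist_force: [-1.1, 4.2, 5.3]
opening: 31.8
grip_force: 30.0
```

```bash
python3 -m pendant '{"angular":[[0,0,0],[0,0,0],[0,0,0],[0,0,0],[0,0,0]],"travel":[[-3,-6,0],[-7,-12,0],[-11,-18.5,0],[-16,-24.5,0],[-21,-30.5,0]],"gripper":[1,1,1,1,1]}'
python3 -m pendant '{"angular":[[0,0,0],[0,0,0],[0,0,0],[0,0,0],[0,0,0]],"travel":[[-6,-5.5,0],[-12,-10.5,0],[-18,-15.5,0],[-24.5,-19.5,0],[-31.5,-23.5,0]],"gripper":[1,1,1,1,1]}'
python3 -m pendant '{"angular":[[0,0,0],[0,0,0],[0,0,0],[0,0,0],[0,0,0]],"travel":[[-6.5,-3,0],[-12.5,-5.5,0],[-18.5,-7.5,0],[-24.5,-9.5,0],[-29.5,-10.5,0]],"gripper":[1,1,1,1,1]}'
python3 -m pendant '{"angular":[[0,0,0],[0,0,0],[0,0,0],[0,0,0],[0,0,0]],"travel":[[-4.5,-1,0],[-8.5,-1.5,0],[-12,-2,0],[-15,-2.5,0],[-17,-2.5,0]],"gripper":[1,1,1,1,1]}'
python3 -m pendant '{"angular":[[0,0,0],[0,0,0],[0,0,0],[0,0,0],[0,0,0]],"travel":[[-1.5,0,0],[-2,0,0],[-2,0,0],[-2,0,0],[-2,0,0]],"gripper":[1,1,1,1,1]}'
python3 meas.py m7.png
```

```text
t: 15.68
ee_pos: [474.4, 115.1, 102.5]
orientation: [0.707, 0.707, -0.0, -0.0]
wrist_force: [-1.6, 1.9, 5.0]
opening: 31.4
grip_force: 30.0
t: 16.3
ee_pos: [450.9, 83.2, 102.5]
orientation: [0.707, 0.707, -0.001, 0.0]
wrist_force: [-1.9, 2.3, 5.8]
opening: 31.3
grip_force: 30.0
t: 16.92
ee_pos: [440.4, 53.5, 102.4]
orientation: [0.707, 0.707, -0.001, 0.0]
wrist_force: [-2.9, 0.8, 6.5]
opening: 31.5
grip_force: 30.0
t: 17.55
ee_pos: [438.1, 36.7, 102.5]
orientation: [0.707, 0.707, -0.001, 0.0]
wrist_force: [-2.6, 0.3, 5.4]
opening: 31.9
grip_force: 30.0
t: 18.18
ee_pos: [438.1, 34.9, 102.5]
orientation: [0.707, 0.707, -0.001, 0.0]
wrist_force: [-3.3, 0.9, 6.3]
opening: 31.6
grip_force: 30.0
t 18.175 tcp [438.1  34.9 102.4] open 31.6 F [-3.3  0.9  6.3]
pin [261.  209.5] rows 201.0 218.0 knob [410.9  63.2 116. ] off [-27.2  28.3] r 151.0 th 167.01
```

View pics/m7.png

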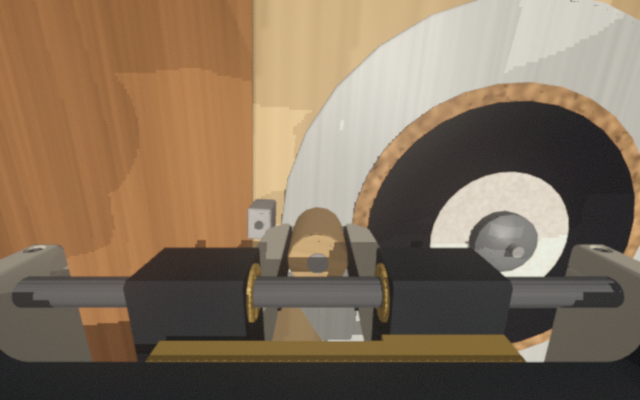

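The knob is gripped with the lug beside it; hole at about (259,226), pin at (317,264). One last check of the alignment.

```bash
python3 - <<'E'
from h import *
from plan import C
import pickle
W=pickle.load(open("C.pkl","rb"))["wrist"];o=np.array(W["position"])-[599.9,0.05,237.3]
im=cv2.imread("pics/m7.png");g=cv2.cvtColor(im,cv2.COLOR_BGR2GRAY)[215:236,250:272]
ys,xs=np.nonzero(g<g.min()+25);px=(250+xs.mean(),215+ys.mean());print(px,len(xs))
c=dict(W);c["position"]=np.array([438.1,34.9,102.4])+o
for n,q,z in(("lug",px,71),("lug eye",(259,225.5),71),("knob",(317.3,264),116),("cap-top",(505,241),87)):
    p=plane(c,q,z)[0];d=p[:2]-C;print(n,p.round(1),np.hypot(*d).round(1),np.degrees(np.arctan2(d[1],d[0])).round(2))
E
```

```text
(np.float64(260.90909090909093), np.float64(224.06060606060606)) 66
lug [401.   38.4  71. ] 157.2 176.64
lug eye [399.7  37.4  71. ] 158.5 177.03
knob [438.1  34.  116. ] 120.0 177.72
cap-top [552.2  33.7  87. ] 7.3 142.43
```

```bash
python3 -m pendant '{"angular":[[0,0,0],[0,0,0],[0,0,0],[0,0,0],[0,0,0]],"travel":[[0.5,0,0],[1,0,0],[1,0,0],[1,0,0],[1,0,0]],"gripper":[1,1,1,1,1]}'
python3 -m pendant '{"angular":[[0,0,0],[0,0,0],[0,0,0]],"travel":[[0,0,0],[0,0,0],[0,0,0]],"gripper":[1,1,1]}'
python3 -c "
from rig import ctrl
print(ctrl.sign_off())"
```

```text
t: 18.85
ee_pos: [438.1, 35.9, 102.5]
orientation: [0.707, 0.707, -0.001, 0.0]
wrist_force: [-3.6, 0.1, 6.7]
opening: 31.6
grip_force: 30.0
t: 19.23
ee_pos: [438.1, 35.9, 102.4]
orientation: [0.707, 0.707, -0.001, 0.0]
wrist_force: [-2.3, 1.0, 6.2]
opening: 31.4
grip_force: 30.0
the job is handed in; nothing more can be done
None
```

The job is handed in, with no verdict shown: the platter was spun up to about 15 rpm, ran free about 7 s with the open fingers on the knob (within about 5 mm of centre in each picture), was caught while turning and halted, and the knob is now gripped at rest at the lug, about 1 mm from the measured park point.

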